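# Prop the damp chest's lid open on its stay

## Task

Air the clay tiles in the damp chest: lift its lid by the handle and prop it open on the stay inside. The lid sinks again by itself, so swing the stay up as far as it goes, keep it there until the lid's weight rests on it, then let go; leave the tiles and the things around the chest where they are.

Things in the scene. Friction and masses are not known exactly. Their poses are not given: they have to be found in the camera images.
- chest: Plywood damp chest that stands fast on the table: 250 mm deep (its x) by 360 mm wide (its y), walls 10 mm thick, rim 75 mm above the table, white plaster bed inside 28 mm above the table. Origin: centre of its underside. Its x axis points from the front, the side with the handle (towards the robot), to the hinged side; y to the left seen from the robot, z up. The chest is turned by up to 0.3 rad.
- hinge (a point): Middle of the lid's hinge line, fixed on the chest's far rim: chest frame (125, 0, 75) mm. The hinge line runs along the chest's y.
- lid (a joint): Lid angle, rad: 0 shut, 1.36 farthest (a stop). Flat plywood panel 250 x 360 x 18 mm, about 0.9 kg, underside on the rim. Damped hinges resist quick motion both ways (13 N m s/rad: 11 to 14 N at the handle for 0.2 rad/s) and let it sink slowly by itself (0.025 rad/s near 1.2 rad, 0.04 near 1.0) until shut or resting on the stay; on the fully raised stay it reads about 1.01.
- lid_handle (a point): Middle of the steel bow handle's bar on the lid's front edge; it moves with the lid. The bar is round, 12 mm thick, runs along the chest's y for 120 mm between its legs, and its centre line stands 35 mm off the lid's front edge, so 285 mm from the hinge line and 9 mm above the lid's underside. The point's y axis lies along the bar.
- stay (a joint): Stay angle, rad: 0 lying level inside the chest, tip towards the hinged side; 0.86 fully up against its stop, still leaning away from the robot. It swings freely in the chest's x-z plane and drops back when let go, but once fully up with the lid resting on its roller, the lid's weight presses it against the stop and holds it there.
- stay_pivot (a point): The stay's pivot pin (along the chest's y) on a bracket inside the front wall at the left: chest frame (-90, 115, 65) mm, so 10 mm below the rim and 55 mm from the left wall's inner face. The stay is a flat aluminium bar, 8 mm thick (chest y), 14 mm high, 0.13 kg; from 25 to 170 mm off the pivot it can be gripped by its flat sides.
- stay_tip (a point): Centre of the black nylon roller (18 mm diameter) at the stay's tip, 187 mm from the pivot; moves with the stay. The roller runs on the lid's underside: while the lid is below about 1.1 rad it meets the lid part of the way up and lifts it a little in passing.
- tile_flower: Soft relief tile of brown clay with round petals, 86 x 86 x 12 mm, lying on the plaster bed at the right, hidden while the lid is shut. Origin: centre of its underside.
- tile_ribs: Soft relief tile of brown clay with pale ribs, 86 x 86 x 12 mm, lying on the plaster bed near the middle, hidden while the lid is shut. Origin: centre of its underside.
- vase: Pale unfired clay vase, 92 mm wide, 135 mm tall, stands beside the chest. Origin: centre of its foot.
- tool_jar: White jar, 80 mm wide, 100 mm tall, with modelling tools that stick up to 230 mm, beside the chest. Origin: centre of its foot.
- clay_block: Brown block of clay, 110 x 90 x 70 mm, beside the chest. Origin: centre of its underside.

How it is judged:
By the outcome, as a careful person would: the job done as asked, in the order asked, and still so for the second after the job is handed in, with the robot touching nothing.
It also fails if it takes over 72 s, if anything falls off the work surface, if the arm or the gripper's body presses on something with over 40 N, if the wrist force passes 120 N, or if a joint passes its speed limit or range.

## Robot

A 7-joint arm with a two-finger parallel gripper is mounted at the origin on the work surface. World frame = base frame: x ahead of the robot, y to its left, z up, the work surface at z = 0. Lengths are in m, angles in rad, forces in N, time in s.
With the tool pointing down it reaches from about 0.375 to 0.925 m from the base axis. Payload 3.1 kg.
Tool frame: the origin (TCP) lies between the finger pads; the fingertips stand 19 mm ahead of it and the grasp point (between the pads) is the TCP; z points along the fingers, y is the direction in which the jaws open and shut (so a half turn about z gives the same grasp; the last joint's range is limited). The gripper opens to 85 mm and grips with 20 to 120 N. Pads are 22 mm wide; open, the fingers measure 114 mm over their backs; the gripper's body (76 mm by 85 mm) begins 54 mm behind the grasp point. The pads swing forward as they close: fully open they stand 13 mm farther back than shut.
Start: joints at [-1.213, 0.383, 0.044, 1.598, -0.018, 1.161, -0.05], TCP at [0.286, 0.584, 0.25] pointing down, gripper open.
Joint ranges: [-2.61, 2.61], [-0.41, 2.15], [-1.48, 1.57], [0, 2.5], [-1.57, 4.71], [0.05, 1.97], [-2.85, 2.85]. Speed limits (rad/s): [2.79, 2.79, 3.14, 3.14, 3.14, 3.14, 3.14].

## Interface

Orientations are given as a unit quaternion [x, y, z, w].
In Python, from bench import move_ptp, movel, move_j, move_gripper, pause, inverse_kinematics, read_camera, camera_params, MotionError, sign_off, look_for, tip_of, read_time_s, read_qpos, read_joint_vel, read_effort, read_eef_pos, read_tcp_rot, read_ft_force, read_ft_torque, read_finger_gap gives the robot as it stands. Calls block until the motion is done:
- move_ptp(position, orientation): joint-space move of the TCP to a pose.
- movel(position, orientation=None, speed=0.15): straight line of the TCP; orientation=None keeps the orientation; speed is the mean speed in m/s.
- move_j(angles): joint-space move.
- move_gripper(opening, effort=None): finger opening in m; effort is the grip in N (None keeps the last); returns when the fingers have stopped.
- pause(seconds).
- inverse_kinematics(position, orientation): joint angles nearest the present ones, or None.
- read_camera(name): name is "scene" or "top" or "wrist"; returns the picture (480x640x3 uint8, red, green, blue); there is no depth.
- camera_params(name): a dict with "K" (3x3 intrinsics, pixels), "camera_from_world" (4x4, takes a point from world to camera coordinates). Camera axes: x right, y down, z forward; pixel columns grow to the right and rows downward; lengths in m; the calibration is good to about 2 mm. The wrist camera is an equidistant fisheye: a pixel r from the principal point sees the ray r / f radians off the axis. A picture is of the moment at which its call begins: read the wrist's pose just before it. camera_params takes no time and is no camera call; for the wrist camera it gives the pose at the moment of the call.
A pose or a line that the arm cannot do raises MotionError and nothing moves.
- sign_off(): hands the job in, once; it reports no verdict.
Trained networks look in the newest picture that a camera, given by its name, has taken for a name from the list of things; names that differ only in an ending like _2 or _b are one class to them, and where a whole thing is asked for, a point or a joint stands for the part that bears it (a point fixed in the world has none). Each returns a list of dicts, best first, with "confidence" (0 to 1); they miss things now and then, are a little off and sometimes report something else, mostly with a low value. They report only what shows in the picture. A call takes as long as a camera call.
- look_for(camera, name): "at" ([column, row] in pixels, amid what is visible of it).
- tip_of(camera, name): "at" ([column, row] in pixels: a listed point, or the origin of a listed thing).
Readings, each from a call of its own:
- read_time_s(): time.
- read_qpos(): joint angles.
- read_joint_vel(): joint speeds.
- read_effort(): joint torques, N m.
- read_eef_pos(): TCP position.
- read_tcp_rot(): TCP orientation.
- read_ft_force(): force on the tool from outside, world axes, zero at the start.
- read_ft_torque(): the same for the moment, N m.
- read_finger_gap(): finger opening in m.
Only numpy, scipy, OpenCV 4.12 (cv2) and the standard library are available. Lean on these libraries where they do the work, as an engineer would, in place of code of your own. Each camera call takes 0.05 s, during which the arm holds its last target.

## Working session

There is one attempt and no reset: what is moved stays moved. The work goes in short steps, each a Python script; the robot and the scene stay as the last script left them, time stands still between calls to the robot, and variables do not carry over. Pictures are saved under pics/ and viewed, and the job is handed in when it is done.

```bash
ls; mkdir -p pics; python3 - <<'E'
from bench import *
import cv2,numpy as np
print(read_time_s(),read_eef_pos(),read_tcp_rot(),read_finger_gap())
for c in ["scene","top"]:
    im=read_camera(c); cv2.imwrite(f"pics/{c}0.png",im[:,:,::-1])
    p=camera_params(c); print(c,np.round(p["K"],1).tolist(),np.round(p["camera_from_world"],3).tolist())
    for n in ["chest","hinge","lid_handle","vase","tool_jar","clay_block"]:
        print(n,look_for(c,n)[:2],tip_of(c,n)[:2])
print(read_time_s())
E
```

```text
pics
0.0 [0.28575403 0.5828313  0.24887043] [ 2.25913878e-01  9.74146380e-01 -1.30471946e-03 -2.16533455e-04] 0.08532770410918278
scene [[562.7, 0.0, 330.9], [0.0, 562.7, 241.5], [0.0, 0.0, 1.0]] [[0.635, 0.772, -0.01, -0.385], [0.519, -0.436, -0.735, -0.253], [-0.572, 0.462, -0.678, 1.669], [0.0, 0.0, 0.0, 1.0]]
chest [{'at': [344.1, 249.4], 'confidence': 0.6}, {'at': [341.3, 237.2], 'confidence': 0.2}] [{'at': [348.2, 263.6], 'confidence': 0.74}]
hinge [{'at': [342.7, 245.8], 'confidence': 0.95}] [{'at': [390.6, 261.7], 'confidence': 0.67}, {'at': [462.0, 203.6], 'confidence': 0.19}]
lid_handle [{'at': [344.2, 236.2], 'confidence': 0.74}] [{'at': [298.7, 204.6], 'confidence': 0.77}]
vase [{'at': [463.5, 187.4], 'confidence': 0.72}] [{'at': [461.8, 202.9], 'confidence': 0.91}]
tool_jar [{'at': [423.2, 155.2], 'confidence': 0.55}] [{'at': [419.3, 174.7], 'confidence': 0.83}]
clay_block [{'at': [122.7, 335.7], 'confidence': 0.79}] [{'at': [131.5, 346.3], 'confidence': 0.93}]
top [[599.7, 0.0, 323.4], [0.0, 599.7, 234.1], [0.0, 0.0, 1.0]] [[0.051, -0.999, 0.003, -0.036], [-0.975, -0.051, -0.217, 0.639], [0.216, 0.008, -0.976, 1.52], [0.0, 0.0, 0.0, 1.0]]
chest [{'at': [305.6, 245.2], 'confidence': 0.94}] [{'at': [305.9, 250.3], 'confidence': 0.67}]
hinge [{'at': [303.0, 245.8], 'confidence': 0.59}] []
lid_handle [{'at': [304.7, 247.0], 'confidence': 0.81}] [{'at': [312.3, 303.9], 'confidence': 0.78}]
vase [{'at': [166.6, 224.4], 'confidence': 0.67}] [{'at': [167.7, 229.5], 'confidence': 0.63}]
tool_jar [{'at': [155.9, 283.1], 'confidence': 0.65}] [{'at': [160.2, 287.7], 'confidence': 0.89}]
clay_block [{'at': [165.0, 225.4], 'confidence': 0.69}, {'at': [491.4, 291.4], 'confidence': 0.57}] [{'at': [311.2, 305.1], 'confidence': 0.68}, {'at': [488.6, 290.0], 'confidence': 0.63}]
1.3
```

View pics/scene0.png

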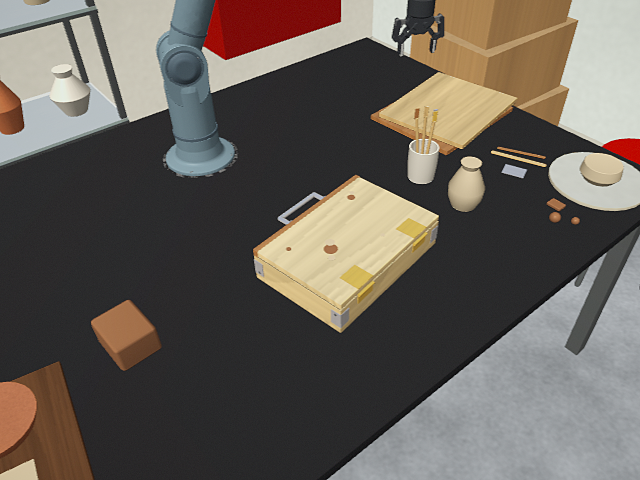

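View pics/top0.png

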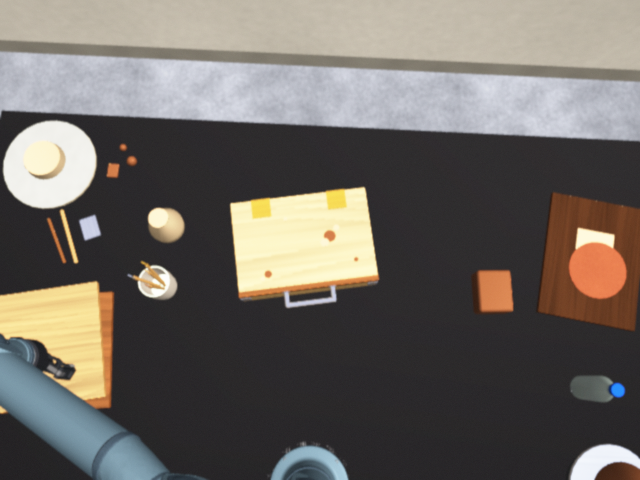

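The scene picture shows the chest in the middle with its handle towards the robot, the jar (420,160) and vase (465,185) on its left, and the clay block (125,335) on its right. In the top picture the lid corners are at about (231,203), (364,188), (377,277) and (239,291), and the handle is at (311,300). I'll refine the pose from enlarged crops.

```bash
python3 - <<'E'
import cv2
a=cv2.imread("pics/top0.png")[170:320,215:395]; cv2.imwrite("pics/topc.png",cv2.resize(a,None,fx=4,fy=4,interpolation=cv2.INTER_CUBIC))
a=cv2.imread("pics/scene0.png")[165:340,240:450]; cv2.imwrite("pics/scenec.png",cv2.resize(a,None,fx=3.4,fy=3.4,interpolation=cv2.INTER_CUBIC))
E
```

```text
(no output)
```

View pics/topc.png

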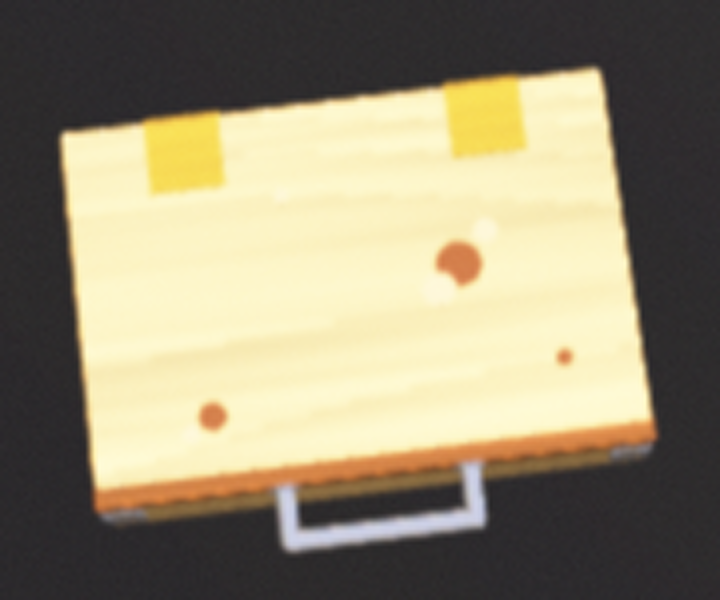

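View pics/scenec.png

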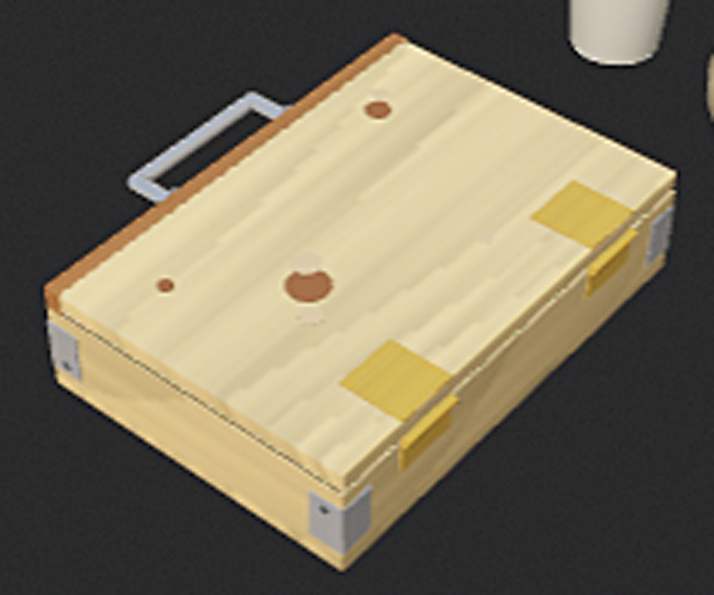

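```bash
cat > h.py <<'E'
from bench import *
import cv2,numpy as np
from scipy.spatial.transform import Rotation as R
from scipy.optimize import least_squares
def proj(c,P,prm=None):
    p=prm or camera_params(c); T=np.array(p["camera_from_world"]);P=np.atleast_2d(P)
    q=P@T[:3,:3].T+T[:3,3]; q=q@np.array(p["K"]).T
    return q[:,:2]/q[:,2:]
def fisheye(P,prm):
    T=np.array(prm["camera_from_world"]);P=np.atleast_2d(P);K=np.array(prm["K"])
    q=P@T[:3,:3].T+T[:3,3]; r=np.hypot(q[:,0],q[:,1]); th=np.arctan2(r,q[:,2])
    return np.c_[K[0,2]+K[0,0]*th*q[:,0]/r,K[1,2]+K[1,1]*th*q[:,1]/r]
E
cat > fit.py <<'E'
from h import *
L=[("top",(62,132),(125,180,93)),("top",(600,68),(125,-180,93)),("top",(97,508),(-125,180,75)),("top",(655,437),(-125,-180,75)),
("top",(287,540),(-160,60,84)),("top",(479,517),(-160,-60,84)),
("scene",(675,175),(125,180,93)),("scene",(345,476),(125,-180,93)),("scene",(397,35),(-125,180,93)),("scene",(47,290),(-125,-180,93)),("scene",(343,570),(125,-180,0)),
("scene",(252,97),(-160,60,84)),("scene",(133,183),(-160,-60,84))]
off={"top":(215,170,4),"scene":(240,165,3.4)}
prm={c:camera_params(c) for c in off}
P=np.array([l[2] for l in L])/1e3
px=np.array([[off[c][0]+(u[0]+.5)/off[c][2]-.5,off[c][1]+(u[1]+.5)/off[c][2]-.5] for c,u,_ in L])
def W(v,P): return R.from_euler('z',v[2]).apply(P)+[v[0],v[1],0]
def f(v):
    w=W(v,P); return np.array([proj(l[0],w[i],prm[l[0]])[0]-px[i] for i,l in enumerate(L)]).ravel()
r=least_squares(f,[.55,0,0],loss='soft_l1'); print(r.x); print(np.round(f(r.x).reshape(-1,2),1).tolist())
np.save("chest.npy",r.x)
for cam in off:
    idx=[i for i,l in enumerate(L) if l[0]==cam]
    g=lambda v:f(v).reshape(-1,2)[idx].ravel()
    print(cam,least_squares(g,r.x).x)
for n,a,b in [("vase",(461.8,202.9),(167.7,229.5)),("tool_jar",(419.3,174.7),(160.2,287.7)),("clay_block",(131.5,346.3),(488.6,290))]:
    g=lambda v:np.r_[proj("scene",[v[0],v[1],0],prm["scene"])[0]-a,proj("top",[v[0],v[1],0],prm["top"])[0]-b]
    s=least_squares(g,[.5,0]);print(n,s.x,np.round(s.fun,1))
E
python3 fit.py
```

```text
[0.61547142 0.04790583 0.17628298]
[[-0.1, -0.0], [0.4, -0.2], [1.1, 0.6], [-0.4, 1.1], [1.1, -0.1], [-0.4, -0.2], [1.1, -1.2], [-0.3, -0.0], [-0.8, -0.4], [-0.2, -0.9], [0.2, 1.6], [0.5, 1.1], [1.6, -0.1]]
top [0.61596714 0.04860079 0.17604983]
scene [0.61487252 0.04755902 0.17732993]
vase [0.64360434 0.42554956] [ 1.3 -0.7  1.2  0.9]
tool_jar [0.48213782 0.42979832] [ 0.9 -0.5  0.8  0.5]
clay_block [ 0.5206482  -0.45920405] [0.5 0.8 0.1 0.9]
```

```bash
cat >> h.py <<'E'
V=np.load("chest.npy"); Rz=R.from_euler('z',V[2])
def w(p): return Rz.apply(np.array(p)/1e3)+[V[0],V[1],0]   # chest mm -> world m
def quat(phi,along,sgn=1):
    # approach pitched phi forward in chest x-z; jaws along chest 'x' (in plane) or 'y'
    z=np.array([np.sin(phi),0,-np.cos(phi)])
    y=np.array([np.cos(phi),0,np.sin(phi)]) if along=='x' else np.array([0,1.,0])
    y=y*sgn; M=np.c_[np.cross(y,z),y,z]
    return (Rz*R.from_matrix(M)).as_quat()
def handle(th):  # lid angle -> bar centre chest mm
    return np.array([125-285*np.cos(th)+9*np.sin(th),0,75+285*np.sin(th)+9*np.cos(th)])
def stay(a,r,off=0): # point r along the stay, off = mm above the bar's middle (normal to it)
    return np.array([-90+r*np.cos(a)-off*np.sin(a),115,65+r*np.sin(a)+off*np.cos(a)])
E
python3 - <<'E'
from h import *
print(read_qpos())
def t(n,p,q):
    j=inverse_kinematics(w(p),q); print(n,np.round(w(p),3),None if j is None else np.round(j,2))
for s in (1,-1):
    for ph in (0,.2): 
        for th in (0,.6,1.28): t(f"H s{s} ph{ph} th{th}",handle(th),quat(ph,'x',s))
    for ph in (.3,.5,.7,.9):
        for a in (0,.86): t(f"S s{s} ph{ph} a{a}",stay(a,90),quat(ph,'y',s))
E
```

```text
[-1.21281145  0.38289632  0.04387979  1.59792969 -0.01796668  1.16124423
 -0.04991484]
H s1 ph0 th0 [0.458 0.02  0.084] [-0.64  0.3   0.56  2.2  -0.24  0.71  0.27]
H s1 ph0 th0.6 [0.512 0.029 0.243] [-0.69  0.14  0.6   1.96 -0.09  1.08  0.12]
H s1 ph0 th1.28 [0.667 0.057 0.351] [-0.6   0.4   0.63  1.45 -0.24  1.37  0.21]
H s1 ph0.2 th0 [0.458 0.02  0.084] [-0.73  0.21  0.65  2.33 -0.31  0.46  0.34]
H s1 ph0.2 th0.6 [0.512 0.029 0.243] [-0.77 -0.01  0.64  2.09 -0.01  0.86  0.06]
H s1 ph0.2 th1.28 [0.667 0.057 0.351] [-0.7   0.28  0.68  1.61 -0.22  1.12  0.2 ]
S s1 ph0.3 a0 [0.595 0.161 0.065] [-0.46  0.43  0.11  2.03  0.02  0.39  1.37]
S s1 ph0.3 a0.86 [0.565 0.156 0.133] [-0.58  0.27  0.24  2.08 -0.02  0.51  1.4 ]
S s1 ph0.5 a0 [0.595 0.161 0.065] [-0.5   0.4   0.14  2.17  0.48  0.1   0.9 ]
S s1 ph0.5 a0.86 [0.565 0.156 0.133] [-0.63  0.21  0.25  2.22  0.22  0.23  1.15]
S s1 ph0.7 a0 [0.595 0.161 0.065] [ 0.68  0.91 -1.25  2.23  2.04  0.84 -0.14]
S s1 ph0.7 a0.86 [0.565 0.156 0.133] [-0.34  0.21 -0.08  2.33  1.99  0.19 -0.6 ]
S s1 ph0.9 a0 [0.595 0.161 0.065] [-0.17  0.49 -0.27  2.35
[... 528 characters left out ...]
0.057 0.351] [-1.11  0.58  1.39  1.63 -0.67  1.25 -2.6 ]
S s-1 ph0.3 a0 [0.595 0.161 0.065] [-0.78  0.47  0.49  2.05 -0.42  0.41 -1.4 ]
S s-1 ph0.3 a0.86 [0.565 0.156 0.133] [-0.87  0.3   0.57  2.09 -0.22  0.51 -1.56]
S s-1 ph0.5 a0 [0.595 0.161 0.065] [-0.73  0.42  0.39  2.18 -0.51  0.1  -1.3 ]
S s-1 ph0.5 a0.86 [0.565 0.156 0.133] [-0.82  0.22  0.46  2.23  0.01  0.22 -1.8 ]
S s-1 ph0.7 a0 [0.595 0.161 0.065] [-0.05  0.44 -0.39  2.26  2.28  0.35  2.34]
S s-1 ph0.7 a0.86 [0.565 0.156 0.133] [-0.66  0.2   0.25  2.34  2.19  0.14  2.3 ]
S s-1 ph0.9 a0 [0.595 0.161 0.065] [ 0.35  0.65 -0.82  2.33  2.52  0.77  2.32]
S s-1 ph0.9 a0.86 [0.565 0.156 0.133] [ 0.33  0.36 -0.82  2.4   2.41  0.58  2.25]
```

```bash
python3 - <<'E'
from h import *
q=quat(0,'x'); h=w(handle(0))
movel(h+[-.03,0,.23],q,speed=.3); print(read_time_s())
move_gripper(.030,60)
movel(h+[0,0,.07],q,speed=.2)
print(read_time_s(),read_eef_pos(),h,read_finger_gap(),read_ft_force())
im=read_camera("wrist"); p=camera_params("wrist"); im=im.copy()
for P in (handle(0),handle(0)+[0,60,0],handle(0)-[0,60,0],[-125,180,93],[-125,-180,93]):
    u=fisheye(w(P),p)[0]; cv2.circle(im,(int(u[0]),int(u[1])),4,(255,0,0),1)
cv2.imwrite("pics/w1.png",im[:,:,::-1])
E
```

```text
3.4
4.9417 [0.45865494 0.01985096 0.15476134] [0.45795104 0.01984641 0.084     ] 0.030238771468621195 [0.26357354 0.74620161 0.83987739]
```

View pics/w1.png

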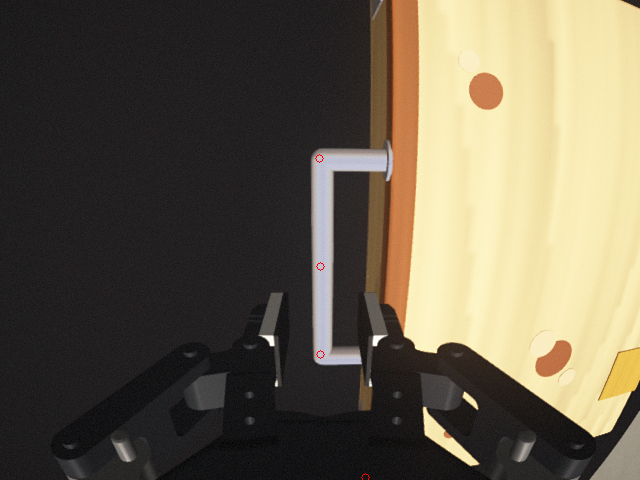

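The wrist picture shows the projected bar points (320,158)-(320,354) lying on the bar, about 2 px off its centre line. The pads stand either side of it at columns 275 and 370. The fit holds, so I'll descend and grip.

```bash
python3 - <<'E'
from h import *
q=quat(0,'x'); 
move_gripper(.028)
movel(w(handle(0)+[-1.5,0,0]),q,speed=.1)
print(read_time_s(),read_eef_pos(),read_ft_force())
move_gripper(0,60)
print(read_time_s(),read_finger_gap(),read_ft_force())
th=0.1
movel(w(handle(th)),q,speed=.06)
print(read_time_s(),read_eef_pos(),w(handle(th)),read_finger_gap(),read_ft_force())
im=read_camera("scene");cv2.imwrite("pics/s1.png",im[:,:,::-1])
E
```

```text
6.0583 [0.45699174 0.01953444 0.08434992] [ 0.34455989 -0.93716157  0.77843147]
6.3583 0.0101536266277396 [3.1357726  0.41485204 0.25283049]
6.9833 [0.46037457 0.02022869 0.11226642] [0.46023737 0.02025367 0.11240756] 0.010211494890090761 [ 4.13650291  0.40876054 -5.48702875]
```

View pics/s1.png

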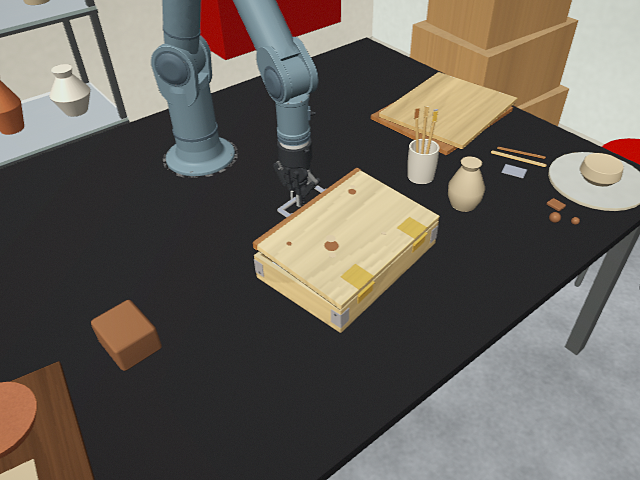

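The lid has risen slightly and the gripper holds the bar at about (300,195). I'll continue the lift.

```bash
python3 - <<'E'
from h import *
q=quat(0,'x'); 
for th in np.linspace(.1,1.31,8)[1:]:
    movel(w(handle(th)),q,speed=.075)
    print(round(th,2),round(read_time_s(),2),np.round(read_eef_pos()-w(handle(th)),4),read_finger_gap().round(4),np.round(read_ft_force(),1))
for c in("scene","top"):
    im=read_camera(c);cv2.imwrite(f"pics/{c}2.png",im[:,:,::-1])
E
```

```text
Traceback (most recent call last):
AttributeError: 'float' object has no attribute 'round'
```

```bash
python3 - <<'E'
from h import *
q=quat(0,'x'); 
for th in np.linspace(.1,1.31,8)[2:]:
    movel(w(handle(th)),q,speed=.075)
    print(round(th,2),round(read_time_s(),2),np.round(read_eef_pos()-w(handle(th)),4),round(read_finger_gap(),4),np.round(read_ft_force(),1))
for c in("scene","top"):
    im=read_camera(c);cv2.imwrite(f"pics/{c}2.png",im[:,:,::-1])
E
```

```text
0.45 8.65 [-0.0019 -0.0003 -0.0012] 0.0096 [ 1.5 -0.5 -6.9]
0.62 9.46 [-0.0015 -0.0003  0.0017] 0.0098 [-7.7 -1.4 -2.8]
0.79 10.27 [-0.0028 -0.0005  0.002 ] 0.0098 [-9.6 -1.4  1. ]
0.96 11.07 [-0.0028 -0.0005  0.004 ] 0.0096 [-11.7  -1.1   6. ]
1.14 11.88 [-0.0008 -0.0001  0.0067] 0.0099 [-9.4 -0.7  7.5]
1.31 12.69 [0.001  0.0003 0.0084] 0.0099 [-6.  -1.   7.1]
```

View pics/scene2.png

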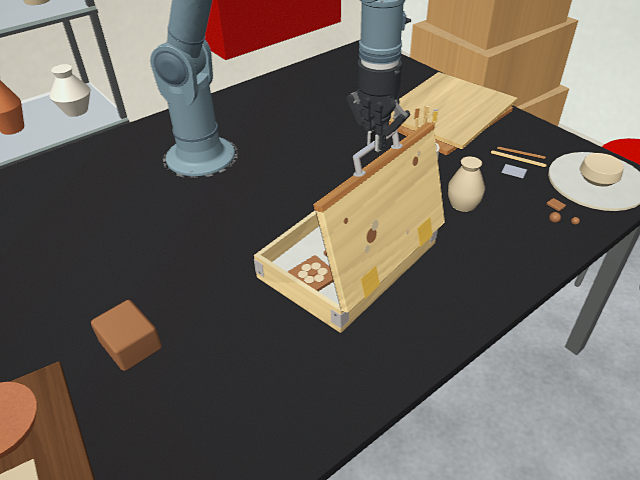

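View pics/top2.png

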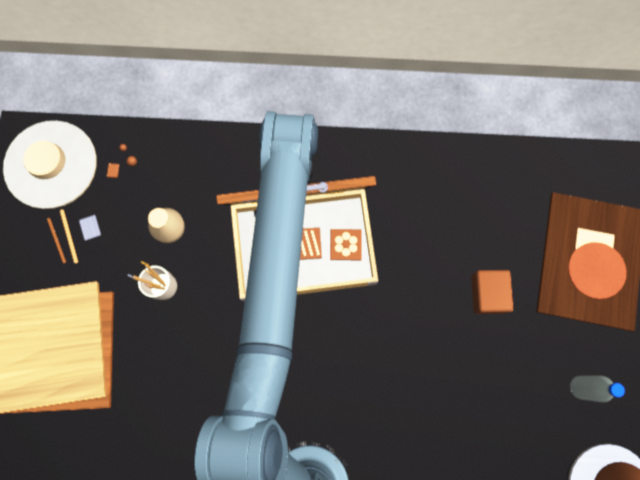

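Both pictures show the lid near 1.3 rad with the handle still gripped, and the tiles untouched. The stay is hidden under the arm. I'll release, retreat, and pre-position above the stay.

```bash
python3 - <<'E'
from h import *
q=quat(0,'x'); move_gripper(.034)
p=read_eef_pos(); movel(p+[0,0,.055],q,speed=.2)
ph=.35; q2=quat(ph,'y'); ap=np.array([np.sin(ph),0,-np.cos(ph)])
movel(w([-80,60,380]),quat(.15,'x'),speed=.35)
print(read_time_s())
movel(w(stay(0,80)-110*ap),q2,speed=.3)
move_gripper(.040,40)
print(read_time_s(),read_eef_pos(),w(stay(0,80)-110*ap),read_qpos().round(2) if hasattr(read_qpos(),'round') else read_qpos(),read_ft_force())
im=read_camera("wrist").copy(); prm=camera_params("wrist")
for P in (stay(0,0),stay(0,80),stay(0,187)):
    u=fisheye(w(P),prm)[0]; cv2.circle(im,(int(u[0]),int(u[1])),4,(255,0,0),1)
cv2.imwrite("pics/w3.png",im[:,:,::-1])
for c in("scene","top"):
    im=read_camera(c);cv2.imwrite(f"pics/{c}3.png",im[:,:,::-1])
E
```

```text
14.1917
16.1583 [0.54860278 0.15284452 0.16878326] [0.54832448 0.15275509 0.168331  ] [-0.78  0.17  0.43  2.14 -0.01  0.51  1.39] [-0.97676207 -0.40705307  0.33987728]
```

View pics/w3.png

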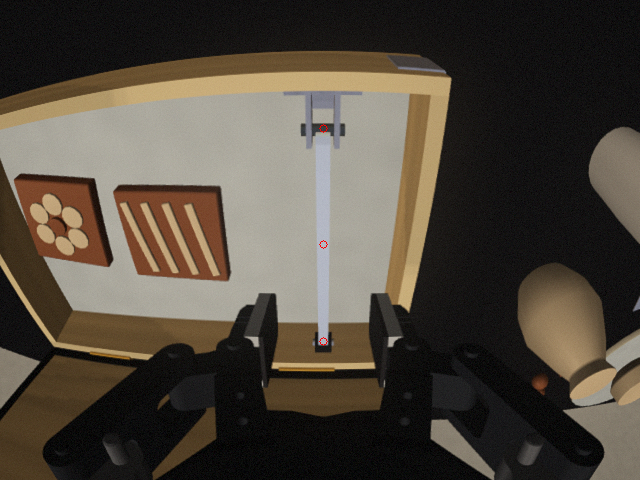

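View pics/scene3.png

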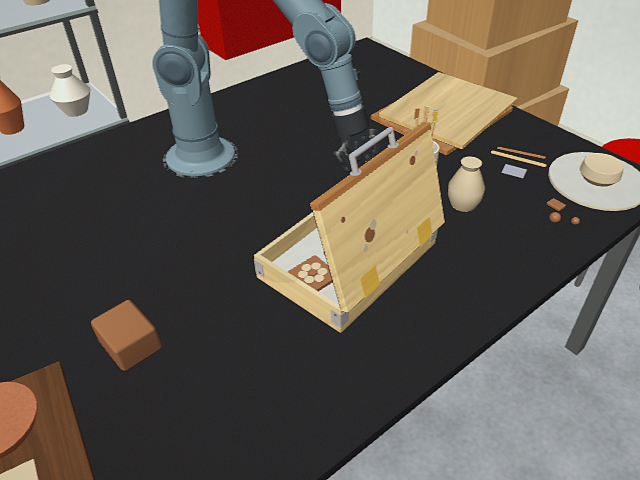

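The wrist picture shows the stay lying level, from its pivot at (323,128) to its roller at (323,341). My predictions lie on it, and the tiles are well clear to the left. The lid is still high, so I'll grip and swing.

```bash
python3 - <<'E'
from h import *
ph=.35; q2=quat(ph,'y')
movel(w(stay(0,80,3)),q2,speed=.2)
move_gripper(0,25)
print(read_time_s(),read_finger_gap(),read_ft_force())
for a in np.linspace(0,.875,8)[1:]:
    movel(w(stay(a,80,3)),q2,speed=.09)
    print(round(a,2),round(read_time_s(),2),np.round(read_eef_pos()-w(stay(a,80,3)),4),round(read_finger_gap(),4),np.round(read_ft_force(),1))
for c in("scene","top","wrist"):
    im=read_camera(c)
    if c=="scene": print(tip_of(c,"lid_handle")[:1],proj(c,[w(handle(t)) for t in (1.0,1.1,1.2)]).round(1).tolist())
    cv2.imwrite(f"pics/{c}4.png",im[:,:,::-1])
E
```

```text
17.375 0.0074455530991114115 [-3.03680414 -1.73715608  6.94638469]
0.12 17.63 [ 0.0005 -0.0001  0.0006] 0.0073 [ 2.7 -0.4 -0.4]
0.25 17.89 [ 0.0004 -0.      0.0003] 0.0075 [ 1.9 -0.3 -0.6]
0.38 18.15 [ 0.0003 -0.      0.0001] 0.0074 [ 1.9 -0.9 -2.3]
0.5 18.41 [ 0.0002 -0.0001  0.0001] 0.0077 [ 1.4 -2.6 -0.5]
0.62 18.67 [ 0.0001 -0.0001  0.    ] 0.0075 [ 3.1 -2.3 -1.3]
0.75 18.93 [ 0.0001 -0.0001  0.    ] 0.0072 [ 2.5 -1.  -0.6]
0.88 19.18 [ 0.0001 -0.0001  0.0001] 0.0073 [ 1.9 -1.5  0.3]
[{'at': [366.0, 142.2], 'confidence': 0.7}] [[342.3, 142.7], [352.1, 141.4], [362.8, 141.4]]
```

View pics/scene4.png

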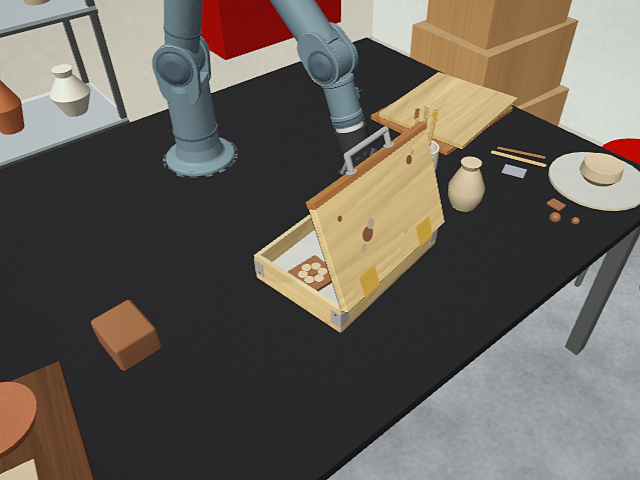

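View pics/wrist4.png

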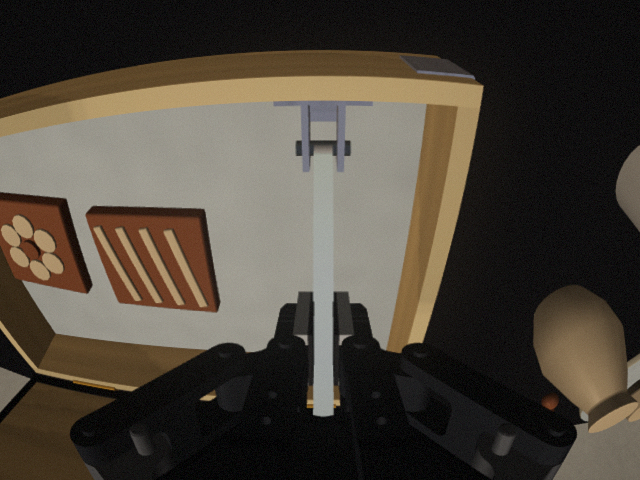

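View pics/top4.png

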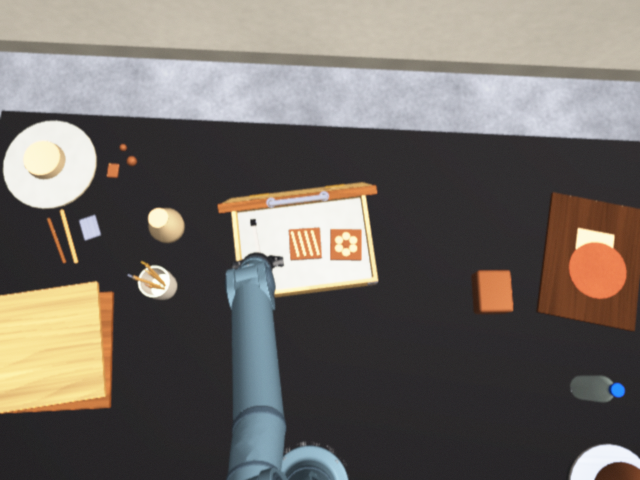

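The stay follows the gripper, with its roller at (253,222) in the top picture, and the lid reads about 1.22. I'll check the roller against its predicted position and press lightly towards the stop.

```bash
python3 - <<'E'
from h import *
q2=quat(.35,'y')
for a in (.80,.84,.86,.88,.90): print(a,proj("top",w(stay(a,187))).round(1).tolist())
for a in (.89,.905):
    movel(w(stay(a,80,3)),q2,speed=.05); print(a,read_time_s(),np.round(read_eef_pos()-w(stay(a,80,3)),4),np.round(read_ft_force(),1))
im=read_camera("top"); print(tip_of("top","stay_tip")[:2])
a=im[170:320,215:395]; cv2.imwrite("pics/top5.png",cv2.resize(a[:,:,::-1],None,fx=4,fy=4,interpolation=cv2.INTER_CUBIC))
E
```

```text
0.8 [[253.3, 221.0]]
0.84 [[253.3, 222.7]]
0.86 [[253.3, 223.5]]
0.88 [[253.3, 224.5]]
0.9 [[253.3, 225.4]]
0.89 19.6333 [ 0.0003 -0.     -0.    ] [ 3.8 -1.9 -1.4]
0.905 19.8833 [ 0.0002 -0.      0.0001] [ 3.4 -1.5 -3.2]
[{'at': [247.5, 220.7], 'confidence': 0.63}]
```

View pics/top5.png

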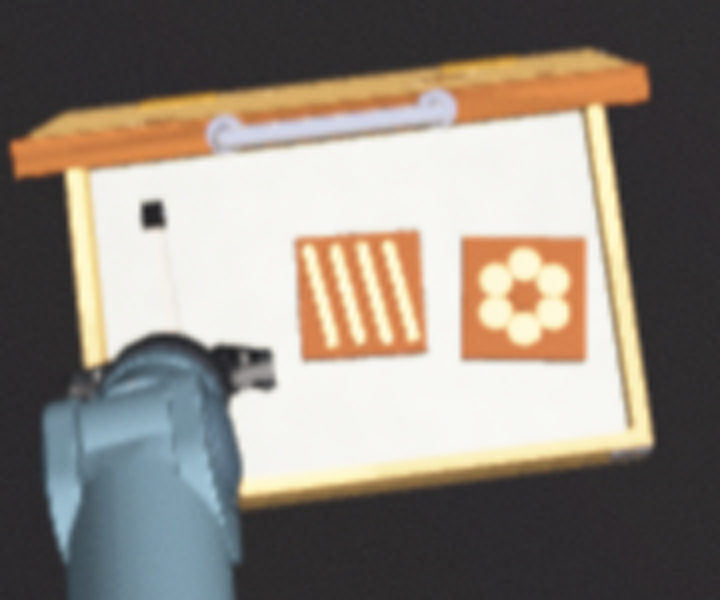

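The roller is at (253.0,223.4), which corresponds to a = 0.86, so the stay is on its stop. I'll hold it while the lid sinks.

```bash
python3 - <<'E'
from h import *
prm=camera_params("scene"); ts=np.linspace(.9,1.3,81); pts=proj("scene",[w(handle(t)) for t in ts],prm)
for i in range(10):
    pause(1.0)
    im=read_camera("scene"); d=tip_of("scene","lid_handle")[:1]
    t=ts[np.argmin(np.abs(pts[:,0]-d[0]["at"][0]))] if d else None
    print(round(read_time_s(),1),t,d[0]["at"] if d else None,np.round(read_ft_force(),1))
for c in("scene","top"):
    im=read_camera(c)
    cv2.imwrite(f"pics/{c}6.png",im[:,:,::-1])
a=im[170:320,215:395]; cv2.imwrite("pics/top6c.png",cv2.resize(a[:,:,::-1],None,fx=4,fy=4,interpolation=cv2.INTER_CUBIC))
E
```

```text
21.1 1.1800000000000002 [360.8, 139.2] [ 4.4 -2.2 -2.5]
22.2 1.1600000000000001 [358.6, 139.4] [ 5.3 -1.9 -2.4]
23.3 1.1600000000000001 [358.6, 138.2] [ 4.5 -2.2 -0.8]
24.4 1.11 [353.2, 140.3] [ 4.8 -1.4 -3.6]
25.5 1.105 [352.5, 138.4] [ 4.8 -2.2 -1.9]
26.6 1.045 [346.7, 140.1] [ 4.9 -2.2 -2.5]
27.7 0.985 [340.9, 142.0] [ 4.5 -1.9 -2.4]
28.8 1.0 [342.4, 142.7] [ 4.5 -1.1 -1.6]
29.9 1.0150000000000001 [343.9, 141.7] [ 5.1 -1.2 -2.2]
31.0 1.01 [343.1, 141.8] [ 4.  -1.3 -2.6]
```

View pics/scene6.png

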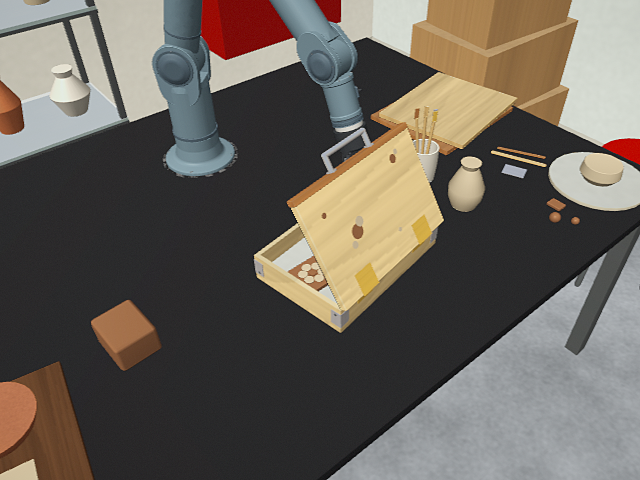

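View pics/top6c.png

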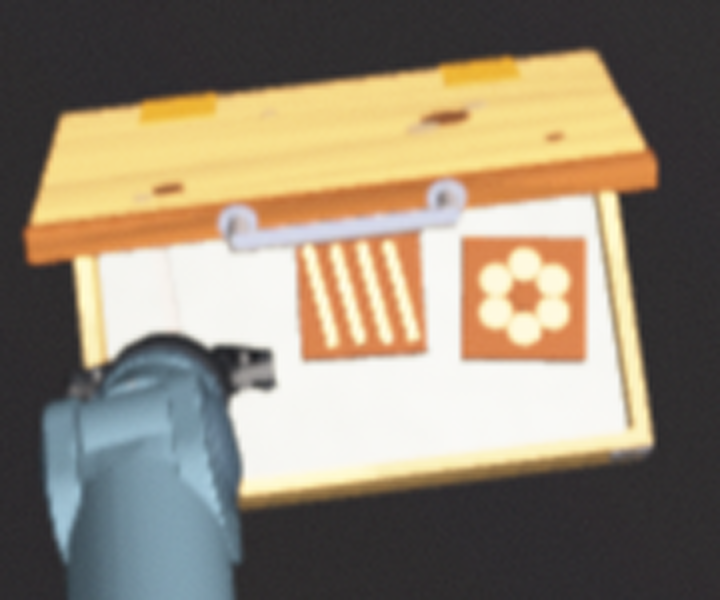

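The lid has held steady at about 1.01 for 3 s, with the handle at (343,142) in the scene picture, so it rests on the roller. I'll let go and back out along the tool axis.

```bash
python3 - <<'E'
from h import *
q2=quat(.35,'y'); ap=R.from_quat(q2).as_matrix()[:,2]
move_gripper(.036)
print(read_ft_force())
movel(read_eef_pos()-.12*ap,q2,speed=.12)
movel(w([-200,100,300]),q2,speed=.25); 
print(read_time_s(),read_ft_force())
pause(2)
prm=camera_params("scene"); ts=np.linspace(.9,1.3,81); pts=proj("scene",[w(handle(t)) for t in ts],prm)
for c in("wrist","top","scene"):
    im=read_camera(c)
    cv2.imwrite(f"pics/{c}7.png",im[:,:,::-1])
d=tip_of("scene","lid_handle")[:1]; print(d,ts[np.argmin(np.abs(pts[:,0]-d[0]["at"][0]))])
print(fisheye(w(stay(.86,187)),camera_params("wrist")),read_time_s())
E
```

```text
[ 0.72228191 -0.23350305 -0.29199184]
33.2833 [-0.28312354 -0.81343074 -0.11502391]
[{'at': [345.4, 141.6], 'confidence': 0.81}] 1.0350000000000001
[[338.03643602 399.80072793]] 35.4833
```

View pics/wrist7.png

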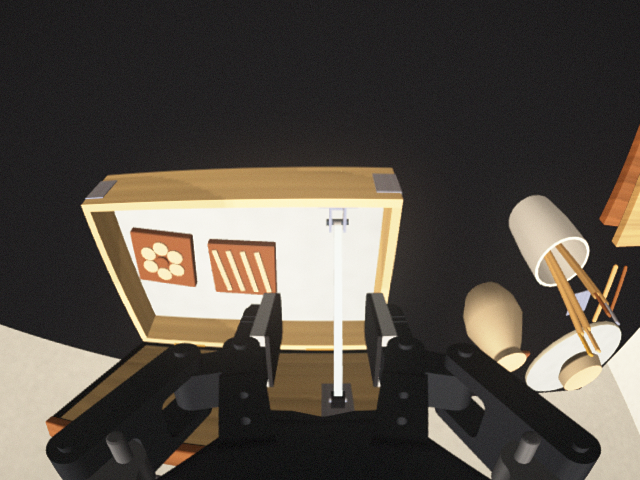

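View pics/scene7.png

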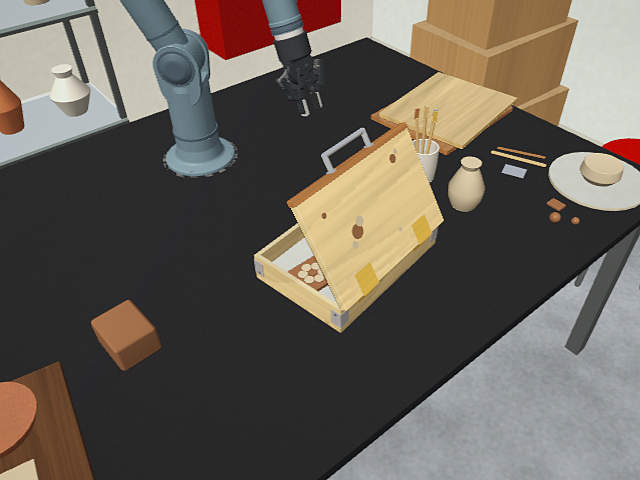

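View pics/top7.png

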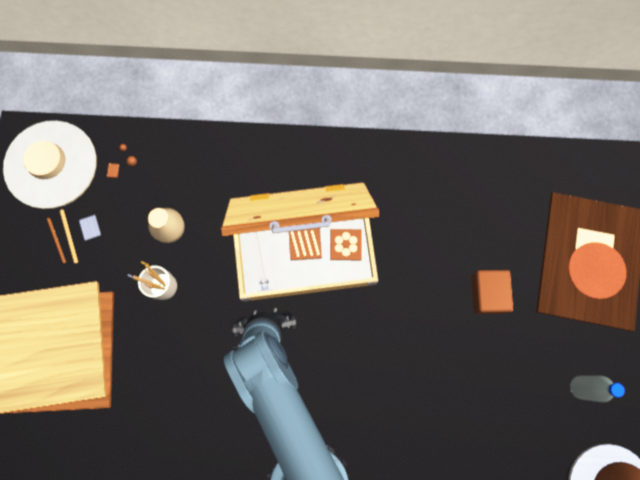

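The wrist picture shows the roller at (338,400), exactly the position predicted for 0.86, and pressed against the lid. The lid stands propped at about 1.01 in the scene and top pictures, and the arm is clear of everything.

```bash
python3 -c "
from bench import *
print(sign_off(),read_time_s())"
```

```text
the job is handed in; nothing more can be done
the job is handed in; nothing more can be done
```

The lid of the damp chest is propped open on the stay, and I handed the job in at about 35.5 s of the 72 s allowed. I lifted the lid by its handle to about 1.3 rad, let go, and swung the stay up to its stop. I held the stay there until the lid had rested on it for about 3 s, then released it and backed the arm away.

- **Stay:** 2 s after release, the roller showed at (338,400) in the wrist picture, exactly where a fully raised stay (0.86 rad) should put it.
- **Lid:** it stayed propped after release. The last automatic reading was 1.035 rad against the expected 1.01. The network's readings scattered by about ±0.03, and by eye the picture was unchanged from before the release.
- **Surroundings:** the tiles, vase, jar and clay block looked unmoved in the pictures. Wrist forces stayed below about 15 N in every reading I took, and about 1 N after the arm was clear.
- **Disagreement:** the network's one estimate of the roller position in the top picture was about 6 px off, so I measured it from an enlarged crop instead, which agreed with the geometry.

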